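Refit the tube mixer: drip bowl, then splined carousel pressed home

TASK

Get the tube mixer ready: nest the steel drip bowl in the round well of the mixer so that it sits fully down over the spindle, and let go of it. Then take the four-armed tube carousel, set it on the spindle, turn it until its cross socket meshes with the four splines and slide it down, pushing the sprung collar all the way down to its stop. Finish while still holding the carousel pressed down with the fingers (it springs up when released), and leave the small dropper vials where they stand.

Things in the scene. Friction and masses are not known exactly. Their poses are not given: they have to be found in the camera images.
- well_floor (a point): centre of the inner floor of the mixer's round well, on the spindle axis, 44 mm above the desk. The mixer is fixed: white housing 200x168 mm, 40 mm tall, grey console on its -x front. The well is an open tapered grey bowl, inside radius 62 mm at the floor, 70 mm at its rim 30 mm above the floor. z up, turned with the mixer
- spindle_tip (a point): rounded tip of the mixer's upright steel spindle, 150 mm above the desk. The top 8 mm is a round pilot of radius 5.5 mm; from 8 to 42 mm under the tip four splines form a cross along this point's x and y (teeth 8 mm wide, reaching 16 mm from the axis, rounded crests). It turns with the spindle, which a brake holds (0.3 N m; turns only when forced). z up
- collar (a joint): travel in m of the sprung brass collar (ring of radius 16.5 mm round the spindle): 0 = up, its top 26 mm below the spindle tip; 0.008 = down at its stop, top 34 mm below the tip. It pushes up with 5 N when up and about 10 N at the stop
- bowl_centre (a point): the drip bowl's centre, on its axis, 31 mm above its underside. Grasp the bowl across the top of its chimney, an open tube of outside radius 23 mm and inside radius 20 mm that rises from the middle of the floor to 62 mm above the underside, 22 mm above the bowl's rim. The chimney passes over the spindle. z up
- drip_bowl: loose steel drip bowl, 0.2 kg, origin at the centre of its underside, z up; on the desk at the start. Tapered like the well: outside radius 60.5 mm at the floor, 70 mm at the rim (72 mm over the rim bead), rim 40 mm high, wall and floor 3 mm. Seated, its underside lies on the well floor and the chimney top is 44 mm below the spindle tip
- grip_centre (a point): point on the carousel's axis, 66 mm above the hub's underside, near the middle of its upright bar grip: 42 mm long along the carousel's x, 14 mm thick along y (grasp across this), from 44 to 86 mm above the underside, on top of the hub. z up
- carousel: loose grey tube carousel, 0.22 kg, origin at the centre of the hub's underside, z up. Round hub of radius 22 mm and 44 mm tall under the bar grip (which lies along x); four arms along x and y, 24 to 32 mm above the underside, end in open tube sleeves that reach 58 mm from the axis, 4 to 34 mm above the underside
- hub_foot (a point): centre of the carousel hub's underside, on the desk at the start. A cross-shaped socket runs 38 mm up from it: slots 11 mm wide, reaching 18 mm from the axis, along the carousel's x and y (in line with the arms); it meshes in any of four positions. Home, this point is 34 mm below the spindle tip; unmeshed, the hub stays on the spline crests, 8 mm below the tip. z up
- vial_left_mid (a point): half-way up a standing dropper vial, 23 mm wide and 64 mm tall, on the left behind the work; leave it
- vial_right_mid (a point): half-way up a standing dropper vial, 23 mm wide and 64 mm tall, on the right behind the work; leave it
There are look-alikes about, which are no part of the job. What is shaped like the carousel but brown or orange is not meant.

How it is judged:
By the outcome, as a careful person would: the job done as asked, in the order asked, and still so for the second after the job is handed in, while the arm keeps its last pose, push and grip.
It also fails if it takes over 64 s, if anything falls off the work surface, if the arm or the gripper's body presses on something with over 40 N, if the wrist force passes 120 N, or if a joint passes its speed limit or range.

ROBOT

A 7-joint arm with a two-finger parallel gripper is mounted at the origin on a cart in front of the work surface, level with it; the furniture and walls round the work are solid. World frame = base frame: x ahead of the robot, y to its left, z up, the work surface at z = 0. Lengths are in m, angles in rad, forces in N, time in s.
With the tool pointing down it reaches from about 0.425 to 0.875 m from the base axis. Payload 4.7 kg.
Tool frame: the origin (TCP) lies at the very end of the fingers, on their centre line; the grasp point (between the pads) lies 19 mm behind it (ctrl.grasp_offset is the distance from the TCP to the grasp point, in m); z points along the fingers, y is the direction in which the jaws open and shut (so a half turn about z gives the same grasp; the last joint's range is limited). The gripper opens to 87 mm and grips with 3 to 60 N. Pads are 19 mm wide; open, the fingers measure 117 mm over their backs; the gripper's body (75 mm by 190 mm) begins 51 mm behind the grasp point.
Start: joints at [-1.283, 0.321, -0.07, 1.45, 0.023, 1.371, -0.057], TCP at [0.176, 0.626, 0.223] pointing down, gripper open.
Joint ranges: [-2.86, 2.86], [-0.3, 2.09], [-1.38, 1.24], [0.06, 2.45], [-1.56, 4.7], [0.09, 2.05], [-2.69, 2.69]. Speed limits (rad/s): [2.57, 2.57, 3.14, 3.14, 3.14, 3.14, 3.14].

INTERFACE

Orientations are given as a rotation vector (axis times angle).
In Python, from bench import ctrl gives the robot as it stands.
- The arm moves only by the shell command python3 -m creep 'ROWS' [FORCE]. ROWS is JSON, a list that holds one entry, the list of rows, each a list of 7 numbers: the opening, from 0 (shut) to 1 (fully open), then the shift along the tool's x, y, z in mm, then the turn, a rotation vector about the tool's x, y, z in rad. In form: [[[grip, dx, dy, dz, rx, ry, rz], ...]]. A call has 1 to 5 rows; each row is the pose to reach, as a shift and turn from the pose commanded when the call began, along the tool's axes at that moment; what a row does not reach only later rows make up. A row lasts 1/10 s, in which the tool goes at most 50 mm and 8.59 degrees, less where a joint would pass 70% of its speed; a pose out of reach is approached as far as the arm can. A call with a gripper value outside its range is refused whole. The fingers move at their own pace and stop on an object; FORCE is the grip in N (left out, the last holds). Time passes only in rows, so rows that repeat a pose let the fingers close. It gives the time, the measured TCP pose, the force and the opening at its end, in the units of the state.
- ctrl.get_state(): the state, without advancing time (a new reading comes with each control period).
- ctrl.get_image(name): name is "scene" or "top" or "wrist"; returns the picture (384x512x3 uint8, red, green, blue); there is no depth.
- ctrl.camera_params(name): a dict with "K" (3x3 intrinsics, pixels), "pose" (4x4, takes a point from camera to world coordinates). Camera axes: x right, y down, z forward; pixel columns grow to the right and rows downward; lengths in m; the calibration is good to about 2 mm. A picture is of the moment at which its call begins: read the wrist's pose just before it. camera_params takes no time and is no camera call; for the wrist camera it gives the pose at the moment of the call.
- ctrl.close_job(): hands the job in, once; it reports no verdict.
The state is a dict: "time": time; "joint_positions": joint angles; "qd": joint speeds; "joint_torque": joint torques, N m; "position": TCP position; "tool_rot": TCP orientation; "ft_force": force on the tool from outside, world axes, zero at the start; "torque": the same for the moment, N m; "grip_width": opening from 0.0 (shut) to 1.0 (fully open).
Only numpy, scipy, OpenCV 4.12 (cv2) and the standard library are available. Lean on these libraries where they do the work, as an engineer would, in place of code of your own. Each camera call takes 0.05 s, during which the arm holds its last target. There are 200 camera calls.

## Working session

There is one attempt and no reset: what is moved stays moved. The work goes in short steps, Python scripts to look and compute and a shell command to move; the robot and the scene stay as the last step left them, time stands still between calls to the robot, and variables do not carry over. Pictures are saved under pics/ and viewed, about 8 in all and at most 12, crops included, and the job is handed in when it is done.

```bash
ls; mkdir -p pics; python3 - <<'E'
from bench import ctrl
import cv2,numpy as np
s=ctrl.get_state();print(s)
for n in("scene","top"):
    p=ctrl.camera_params(n);print(n,np.round(p["K"],1).tolist(),np.round(p["pose"],4).tolist())
    cv2.imwrite(f"pics/{n}0.png",ctrl.get_image(n)[:,:,::-1])
E
```

```text
pics
{'time': 0.0, 'joint_positions': array([-1.2828953 ,  0.32181405, -0.07008434,  1.45169048,  0.02264447,
        1.37077025, -0.05688935]), 'qd': array([ 7.26552509e-04,  4.39069788e-05, -2.06018469e-03,  5.50363679e-04,
       -1.08276117e-03, -1.61764549e-04, -1.03263303e-03]), 'joint_torque': array([ 8.59646898e-04, -4.91298401e+01, -4.03448185e-01, -3.12510216e+01,
       -6.39889506e-02,  4.41322848e-02,  1.79445210e-04]), 'position': array([0.17566994, 0.62523907, 0.22145955]), 'tool_rot': array([-4.28649320e-01, -3.11209187e+00,  2.97146432e-03]), 'ft_force': array([-1.028416  ,  0.52654011,  0.2811426 ]), 'torque': array([ 0.01679542, -0.00698662, -0.00154298]), 'grip_width': 0.9999604839434214}
scene [[371.0, 0.0, 254.5], [0.0, 371.0, 196.6], [0.0, 0.0, 1.0]] [[-0.8783, -0.3743, 0.2975, 0.2275], [-0.4779, 0.6656, -0.5733, 0.5167], [0.0166, -0.6457, -0.7634, 1.0341], [0.0, 0.0, 0.0, 1.0]]
top [[357.2, 0.0, 260.6], [0.0, 357.2, 189.8], [0.0, 0.0, 1.0]] [[-0.0041, -0.9887, 0.1497, 0.3491], [-1.0, 0.0031, -0.0072, -0.1663], [0.0067, -0.1497, -0.9887, 1.5985], [0.0, 0.0, 0.0, 1.0]]
```

View pics/top0.png

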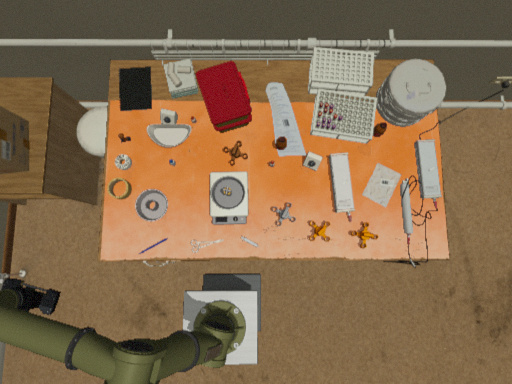

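View pics/scene0.png

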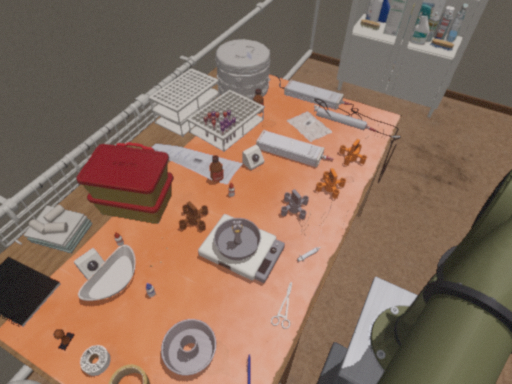

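Top: mixer well ≈(229,192), bowl ≈(152,205), grey carousel ≈(284,213); the scene view shows them at (237,240), (188,348), (294,205). Next, a zoomed crop and rays.

```bash
cat > h.py <<'E'
import cv2,numpy as np
from bench import ctrl
from scipy.spatial.transform import Rotation as R
def ray(cam,u,v,z,p=None):
    p=p or ctrl.camera_params(cam);T=np.array(p["pose"]);d=T[:3,:3]@np.linalg.inv(p["K"])@[u,v,1];o=T[:3,3]
    return o+d*(z-o[2])/d[2]
def proj(cam,P,p=None):
    p=p or ctrl.camera_params(cam);T=np.array(p["pose"]);c=T[:3,:3].T@(np.array(P)-T[:3,3]);q=np.array(p["K"])@c;return q[:2]/q[2]
E
python3 - <<'E'
from h import *
t=cv2.imread("pics/top0.png");s=cv2.imread("pics/scene0.png")
a=cv2.resize(t[165:235,130:310],None,fx=4,fy=4,interpolation=2)
b=cv2.resize(s[180:280,150:330],None,fx=3,fy=3,interpolation=2)
c=np.zeros((590,720,3),np.uint8);c[:280]=a;c[285:585,:540]=b
cv2.imwrite("pics/z0.png",c)
print("bowl rim",ray("top",152,205,.04),ray("scene",188,348,.03))
print("well",ray("top",228.5,192,.074));print("car",ray("top",284,213,.03),ray("scene",294,205,.03))
# grey car mask
hsv=cv2.cvtColor(t,cv2.COLOR_BGR2HSV)
for n,(x0,y0,x1,y1) in dict(car=(268,198,300,228),bowl=(132,186,172,224)).items():
    m=(hsv[y0:y1,x0:x1,1]<95).astype(np.uint8)
    k=cv2.connectedComponentsWithStats(m);i=1+np.argmax(k[2][1:,4]);print(n,k[2][i],k[3][i]+[x0,y0])
E
```

```text
bowl rim [0.51940933 0.29775065 0.04      ] [0.52202368 0.30601204 0.03      ]
well [ 0.57089524 -0.03910389  0.074     ]
car [ 0.48315834 -0.28036079  0.03      ] [ 0.48027592 -0.27116562  0.03      ]
car [  6   5  22  23 166] [284.24698795 214.1686747 ]
bowl [  3   3  33  33 820] [151.01707317 204.86097561]
```

View pics/z0.png

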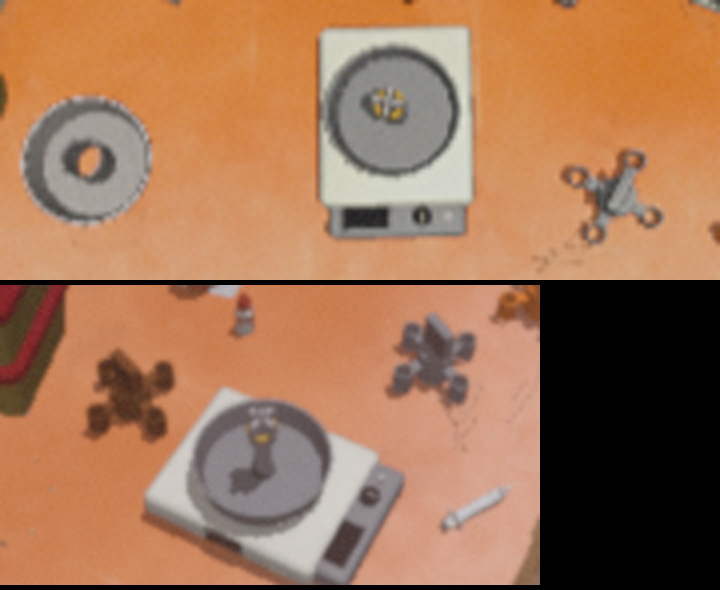

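Bowl, mixer and carousel agree with the given sizes. Moving over the bowl.

```bash
python3 -m creep '[[[1,-42,-22,-4,0,0,0],[1,-84,-44,-8,0,0,0],[1,-126,-67,-12,0,0,0],[1,-168,-90,-16,0,0,0],[1,-210,-112,-20,0,0,0]]]'; python3 - <<'E'
from h import *
s=ctrl.get_state();Rt=R.from_rotvec(s["tool_rot"]).as_matrix();T=np.array(ctrl.camera_params("wrist")["pose"])
print(ctrl.camera_params("wrist")["K"],Rt.T@(T[:3,3]-s["position"]),Rt.T@T[:3,:3])
print(s["position"],"todo",Rt.T@(np.array([.52,.30,.25])-s["position"])*1e3)
E
```

```text
time: 0.6
position: [0.3488, 0.4593, 0.2423]
tool_rot: [-0.429, -3.112, 0.001]
ft_force: [-0.0, -0.0, -0.8]
grip_width: 0.999
[[282.96091186   0.         251.39526673]
 [  0.         282.96091186 187.82165885]
 [  0.           0.           1.        ]] [ 0.0746241  -0.00024814 -0.16159506] [[-3.38527568e-04 -9.61780412e-01 -2.73821703e-01]
 [ 9.99999695e-01 -1.32808656e-04 -7.69824665e-04]
 [ 7.04036391e-04 -2.73821880e-01  9.61780163e-01]]
[0.34875888 0.45932015 0.24234291] todo [-207.94669995 -107.07505423   -7.62660074]
```

```bash
python3 -m creep '[[[0.8,-42,-22,-2,0,0,0],[0.8,-84,-44,-4,0,0,0],[0.8,-126,-66,-6,0,0,0],[0.8,-168,-88,-8,0,0,0],[0.8,-206,-106,-8,0,0,0]]]'; python3 -m creep '[[[0.8,0,0,0,0,0,0],[0.8,0,0,0,0,0,0]]]'; python3 - <<'E'
from h import *
cv2.imwrite("pics/w1.png",ctrl.get_image("wrist")[:,:,::-1])
for c in ([.5194,.298,.04],[.5194,.298,.062]): print(proj("wrist",c))
E
```

```text
time: 1.1
position: [0.5189, 0.301, 0.2507]
tool_rot: [0.431, 3.111, -0.0]
ft_force: [1.4, 0.2, -0.3]
grip_width: 0.803
time: 1.3
position: [0.5178, 0.3022, 0.25]
tool_rot: [-0.433, -3.111, 0.001]
ft_force: [-0.5, 0.7, -0.7]
grip_width: 0.803
[248.16698091 168.61012633]
[247.95935507 172.21503926]
```

View pics/w1.png

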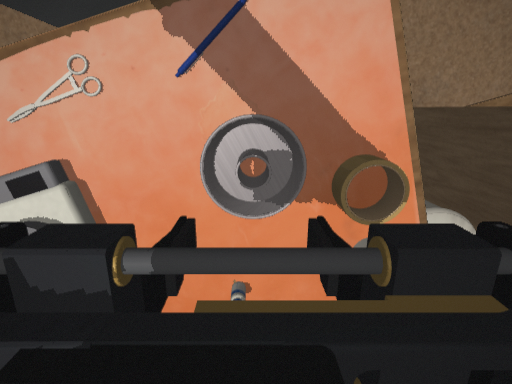

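The bowl's rim spans u 200–306, v 114–218 (centre ≈(253,166)); chimney top ≈(254,169.5).

```bash
python3 - <<'E'
from h import *
s=ctrl.get_state();Rt=R.from_rotvec(s["tool_rot"]).as_matrix()
for u,v,z in((253,166,.04),(254,169.5,.062)): print(ray("wrist",u,v,z))
im=cv2.imread("pics/w1.png");hsv=cv2.cvtColor(im,cv2.COLOR_BGR2HSV)
m=((hsv[:,:,1]<70)).astype(np.uint8);m[:105]=0;m[225:]=0;m[:,:190]=0;m[:,312:]=0
c=max(cv2.findContours(m,cv2.RETR_EXTERNAL,cv2.CHAIN_APPROX_NONE)[0],key=cv2.contourArea)
e=cv2.fitEllipse(cv2.convexHull(c));print(e);g=ray("wrist",*e[0],.04);print(g)
for z in(.12,.043):print("todo",Rt.T@(np.array([g[0],g[1],z])-s["position"])*1e3)
E
```

```text
[0.51772638 0.30518931 0.04      ]
[0.5180904  0.30629434 0.062     ]
((252.84017944335938, 165.99969482421875), (104.22695922851562, 106.23714447021484), 85.00431823730469)
[0.51766823 0.30498387 0.04      ]
todo [ -0.82021366   1.31113365 130.03478626]
todo [ -0.92251131   1.32282568 207.03471741]
```

```bash
python3 -m creep '[[[0.8,0,1,50,0,0,0],[0.8,0,2,100,0,0,0],[0.8,0,2,140,0,0,0],[0.8,0,2,180,0,0,0],[0.8,0,2,207,0,0,0]]]' 30;python3 -m creep '[[[0.8,0,0,0,0,0,0],[0.3,0,0,0,0,0,0],[0.3,0,0,0,0,0,0],[0.3,0,0,0,0,0,0],[0.3,0,0,0,0,0,0]]]' 30
```

```text
time: 1.85
position: [0.5145, 0.3067, 0.0403]
tool_rot: [-0.422, -3.109, 0.003]
ft_force: [-0.0, -0.2, 0.2]
grip_width: 0.803
time: 2.35
position: [0.5188, 0.3056, 0.0453]
tool_rot: [0.429, 3.11, 0.002]
ft_force: [-1.5, 0.4, 4.4]
grip_width: 0.519
```

```bash
python3 -m creep '[[[0.3,0,0,-20,0,0,0],[0.3,0,0,-60,0,0,0],[0.3,0,0,-105,0,0,0],[0.3,0,0,-150,0,0,0],[0.3,0,0,-190,0,0,0]]]' 40;python3 -m creep '[[[0.3,-20,-22,-15,0,0,0],[0.3,-46,-51,-30,0,0,0],[0.3,-72,-80,-30,0,0,0],[0.3,-100,-110,-30,0,0,0],[0.3,-128,-142,-30,0,0,0]]]';python3 -m creep '[[[0.3,-28,-31,0,0,0,0],[0.3,-56,-62,0,0,0,0],[0.3,-84,-93,0,0,0,0],[0.3,-112,-124,0,0,0,0],[0.3,-131,-144,0,0,0,0]]]';python3 -m creep '[[[0.3,0,0,0,0,0,0],[0.3,0,0,0,0,0,0],[0.3,0,0,0,0,0,0]]]'; python3 - <<'E'
from h import *
cv2.imwrite("pics/w2.png",ctrl.get_image("wrist")[:,:,::-1])
for c in ([.571,-.039,.074],[.571,-.039,.15]): print(proj("wrist",c))
E
```

```text
time: 2.85
position: [0.5179, 0.3053, 0.2363]
tool_rot: [0.429, 3.111, 0.002]
ft_force: [0.7, 0.3, -2.4]
grip_width: 0.515
time: 3.35
position: [0.603, 0.133, 0.2641]
tool_rot: [0.427, 3.112, 0.002]
ft_force: [0.9, -0.4, -2.4]
grip_width: 0.51
time: 3.85
position: [0.6903, -0.0443, 0.2636]
tool_rot: [0.434, 3.111, -0.003]
ft_force: [0.1, -0.2, -1.4]
grip_width: 0.513
time: 4.15
position: [0.6897, -0.0381, 0.2635]
tool_rot: [-0.426, -3.112, -0.002]
ft_force: [-0.2, 0.6, -1.4]
grip_width: 0.512
[223.10376263  71.86113651]
[215.01218196  61.62427839]
```

View pics/w2.png

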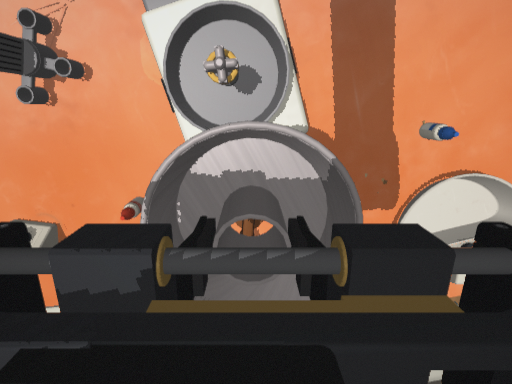

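Well rim centre ≈(228,67), spindle cross ≈(221,65) with collar behind; bowl hangs level and centred at u≈252. Zoom on the spindle.

```bash
python3 - <<'E'
from h import *
im=cv2.imread("pics/w2.png");cv2.imwrite("pics/z2.png",cv2.resize(im[35:95,190:260],None,fx=9,fy=9,interpolation=2))
g=cv2.cvtColor(im,cv2.COLOR_BGR2HSV)
ctl=ctrl.camera_params("wrist")
m=((g[:,:,1]<60)&(g[:,:,2]>175)).astype(np.uint8)
inner=((g[:,:,1]<70)&(g[:,:,2]<150)).astype(np.uint8);inner[:,:160]=0;inner[:,296:]=0;inner[112:]=0
c=max(cv2.findContours(inner,cv2.RETR_EXTERNAL,cv2.CHAIN_APPROX_NONE)[0],key=cv2.contourArea)
pts=c[:,0,:];pts=pts[(pts[:,1]<110)&(pts[:,1]>2)];print(len(pts),cv2.fitEllipse(pts))
e=cv2.fitEllipse(pts)[0]
print(ray("wrist",*e,.074,ctl),ray("wrist",228,67,.074,ctl),ray("wrist",221,64.5,.15,ctl))
E
```

```text
499 ((226.05482482910156, 67.09717559814453), (113.15589141845703, 122.18172454833984), 158.65830993652344)
[ 0.56703083 -0.03422462  0.074     ] [ 0.567532   -0.03203827  0.074     ] [ 0.5747218  -0.03453227  0.15      ]
```

View pics/z2.png

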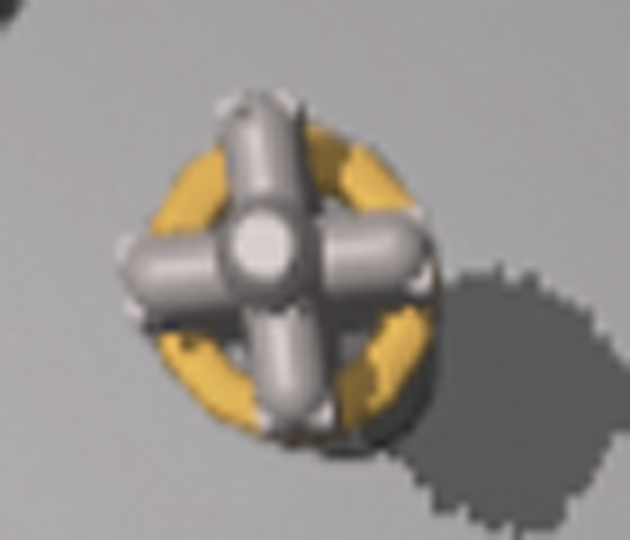

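```bash
python3 - <<'E'
from h import *
p=ctrl.camera_params("wrist")
f=lambda x,y,z:ray("wrist",190+x/9,35+y/9,z,p)
print("tip",f(263,247,.15),"collar",f(294,281,.124))
E=[f(*q,.138) for q in((258,105),(290,405),(135,270),(425,250))];print(np.array(E),np.mean(E,0))
for a,b in((0,1),(2,3)):
    d=E[a]-E[b];print(np.linalg.norm(d),np.degrees(np.arctan2(d[1],d[0])))
s=ctrl.get_state();Rt=R.from_rotvec(s["tool_rot"]).as_matrix()
print(s["position"],np.degrees(np.arctan2(Rt[1,0],Rt[0,0])))
t=np.array([.5745,-.0335,.26]);print(Rt.T@(t-s["position"])*1e3)
# held bowl rim centre, from tool
g=s["position"]+Rt@[0,0,.0];print(proj("wrist",g-[0,0,.003],p))
E
```

```text
tip [ 0.5726622  -0.03556363  0.15      ] collar [ 0.57259515 -0.03494616  0.124     ]
[[ 0.55769997 -0.03279438  0.138     ]
 [ 0.58619844 -0.03816688  0.138     ]
 [ 0.56922822 -0.04984409  0.138     ]
 [ 0.57549609 -0.02014675  0.138     ]] [ 0.57215568 -0.03523802  0.138     ]
0.02900045923701928 169.32395534972773
0.030351583941544885 -101.91785007815899
[ 0.68968181 -0.03785106  0.26362858] 164.45936185275147
[112.13480425 -26.67286748   3.64564266]
[251.99036475 230.0634673 ]
```

```bash
python3 -m creep '[[[0.3,30,-7,0,0,0,0],[0.3,60,-15,0,0,0,0],[0.3,90,-23,0,0,0,0],[0.3,113,-29,0,0,0,0],[0.3,113,-29,0,0,0,0]]]';python3 -m creep '[[[0.3,0,0,20,0,0,0],[0.3,0,0,50,0,0,0],[0.3,0,0,60,0,0,0],[0.3,0,0,60,0,0,0]]]'; python3 - <<'E'
from h import *
s=ctrl.get_state();Rt=R.from_rotvec(s["tool_rot"]).as_matrix();print(s["position"],s["ft_force"])
print(Rt.T@(np.array([.5725,-.0353,.087])-s["position"])*1e3)
im=ctrl.get_image("wrist")[:,:,::-1];im2=ctrl.get_image("scene")[:,:,::-1]
a=np.zeros((590,800,3),np.uint8);a[:288,:384]=cv2.resize(im,(384,288));a[290:590,:450]=cv2.resize(im2[170:290,150:330],None,fx=2.5,fy=2.5)
a[:300,400:800]=cv2.resize(im[180:330,151:351],None,fx=2,fy=2)
cv2.imwrite("pics/c3.png",a)
E
```

```text
time: 4.7
position: [0.5706, -0.036, 0.2645]
tool_rot: [-0.425, -3.112, -0.003]
ft_force: [0.3, 0.1, -1.6]
grip_width: 0.515
time: 5.1
position: [0.5724, -0.0364, 0.202]
tool_rot: [-0.426, -3.109, 0.001]
ft_force: [-0.1, 0.2, -1.6]
grip_width: 0.513
[ 0.5724086  -0.03642598  0.2020395 ] [-0.10339859  0.1523333  -1.57640323]
[ -0.14130413   1.21496153 115.03854118]
```

View pics/c3.png

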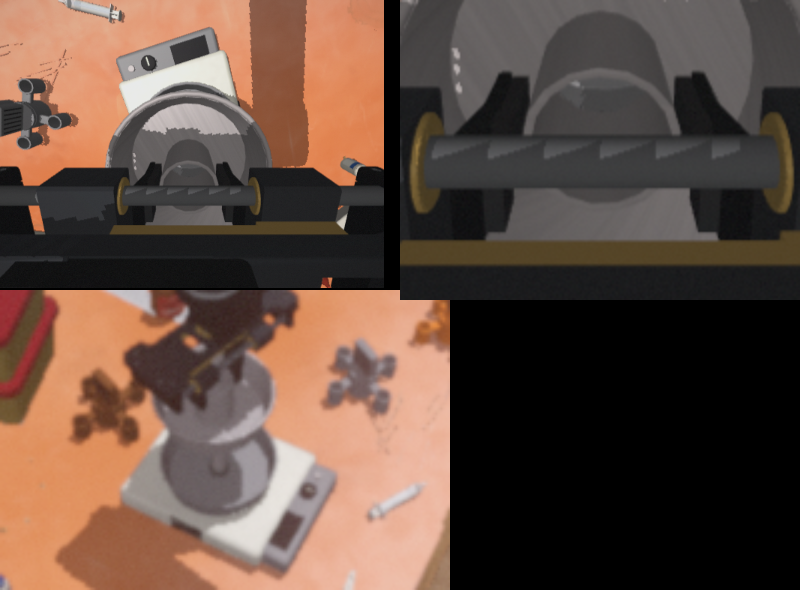

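The bowl is held over the spindle, level and lined up as far as can be seen. Lowering in force-checked steps.

```bash
python3 -m creep '[[[0.3,0,1,12,0,0,0],[0.3,0,1,24,0,0,0],[0.3,0,1,36,0,0,0],[0.3,0,1,36,0,0,0]]]';python3 -m creep '[[[0.3,0,0,15,0,0,0],[0.3,0,0,30,0,0,0],[0.3,0,0,40,0,0,0],[0.3,0,0,40,0,0,0]]]'
```

```text
time: 5.6
position: [0.5734, -0.0363, 0.1669]
tool_rot: [-0.429, -3.112, -0.0]
ft_force: [-0.6, -0.5, -2.3]
grip_width: 0.51
time: 6.0
position: [0.57, -0.036, 0.1238]
tool_rot: [-0.428, -3.104, 0.002]
ft_force: [-6.0, 1.1, -3.8]
grip_width: 0.509
```

```bash
python3 -m creep '[[[0.3,0,0,0,0,0,0],[0.3,0,0,0,0,0,0]]]';python3 -m creep '[[[0.3,0,0,8,0,0,0],[0.3,0,0,16,0,0,0],[0.3,0,0,16,0,0,0]]]'
```

```text
time: 6.2
position: [0.5703, -0.036, 0.1251]
tool_rot: [-0.428, -3.105, 0.001]
ft_force: [-7.3, 0.5, -4.8]
grip_width: 0.507
time: 6.5
position: [0.569, -0.0356, 0.1086]
tool_rot: [-0.427, -3.102, 0.0]
ft_force: [-8.8, 2.0, -4.8]
grip_width: 0.51
```

```bash
python3 -m creep '[[[0.3,2,0,0,0,0,0],[0.3,4,-1,0,0,0,0],[0.3,4,-1,0,0,0,0]]]';python3 -m creep '[[[0.3,0,0,8,0,0,0],[0.3,0,0,12,0,0,0],[0.3,0,0,12,0,0,0]]]'
```

```text
time: 6.8
position: [0.5688, -0.0361, 0.1111]
tool_rot: [-0.428, -3.111, -0.0]
ft_force: [-4.4, 1.4, -4.3]
grip_width: 0.514
time: 7.1
position: [0.5686, -0.0352, 0.099]
tool_rot: [-0.428, -3.11, -0.002]
ft_force: [-5.0, 1.7, -4.1]
grip_width: 0.511
```

```bash
python3 -m creep '[[[0.3,2,0,0,0,0,0],[0.3,4,-1,0,0,0,0],[0.3,4,-1,0,0,0,0]]]';python3 -m creep '[[[0.3,0,0,6,0,0,0],[0.3,0,0,8,0,0,0],[0.3,0,0,8,0,0,0]]]'
```

```text
time: 7.4
position: [0.5677, -0.0359, 0.1009]
tool_rot: [0.428, 3.107, 0.002]
ft_force: [2.7, 1.1, -2.6]
grip_width: 0.509
time: 7.7
position: [0.5684, -0.0354, 0.095]
tool_rot: [0.427, 3.106, 0.004]
ft_force: [-0.1, 3.6, 9.2]
grip_width: 0.51
```

```bash
python3 -m creep '[[[0.3,0,2,0,0,0,0],[0.3,0,2,3,0,0,0],[0.3,0,2,6,0,0,0],[0.3,0,2,6,0,0,0]]]'
```

```text
time: 8.1
position: [0.5665, -0.0343, 0.0876]
tool_rot: [0.429, 3.111, 0.002]
ft_force: [-4.0, 2.1, 8.8]
grip_width: 0.509
```

```bash
python3 -m creep '[[[0.75,0,0,0,0,0,0],[0.75,0,0,0,0,0,0],[0.75,0,0,0,0,0,0]]]';python3 -m creep '[[[0.75,0,0,-40,0,0,0],[0.75,0,0,-80,0,0,0],[0.75,0,0,-120,0,0,0],[0.75,0,0,-160,0,0,0],[0.75,0,0,-170,0,0,0]]]';python3 -m creep '[[[0.8,-40,0,0,0,0,0],[0.8,-80,0,0,0,0,0],[0.8,-80,0,0,0,0,0],[0.8,-80,0,0,0,0,0]]]';python3 - <<'E'
from h import *
s=ctrl.get_state();print(s["position"],s["tool_rot"])
p=ctrl.camera_params("wrist");im=ctrl.get_image("wrist")[:,:,::-1];cv2.imwrite("pics/w4.png",im)
for c in ([.5705,-.0353,.15],[.5705,-.0353,.106],[.5705,-.0353,.084]): print(proj("wrist",c,p))
cv2.imwrite("pics/v4.png",np.hstack([cv2.resize(im[:230,110:310],None,fx=2.6,fy=2.6,interpolation=2)]))
E
```

```text
time: 8.4
position: [0.5658, -0.0349, 0.0855]
tool_rot: [0.429, 3.112, -0.001]
ft_force: [-0.7, 0.0, 0.1]
grip_width: 0.693
time: 8.9
position: [0.5681, -0.035, 0.2605]
tool_rot: [0.428, 3.104, 0.002]
ft_force: [0.6, -0.4, -0.0]
grip_width: 0.751
time: 9.3
position: [0.6424, -0.0565, 0.2533]
tool_rot: [-0.43, -3.108, 0.003]
ft_force: [0.3, 0.8, -1.1]
grip_width: 0.795
[ 0.64241803 -0.05646634  0.25330069] [-4.29686056e-01 -3.10838137e+00  2.74456142e-03]
[253.09698299 107.17582696]
[252.97970355 107.33263578]
[252.93276151 107.39539975]
```

View pics/w4.png

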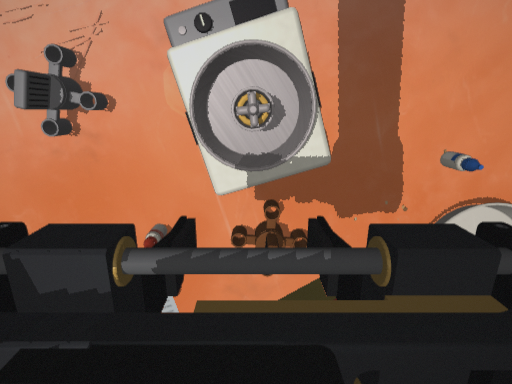

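Bowl sits round the spindle at ≈(254,108); grey carousel at (60,92). Zoom to check seating and spline angle.

```bash
python3 - <<'E'
from h import *
im=cv2.imread("pics/w4.png")
cv2.imwrite("pics/z4.png",np.hstack([cv2.resize(im[37:177,183:323],(420,420),interpolation=2),cv2.resize(im[88:130,234:272],(380,420),interpolation=2)]))
E
```

```text
(no output)
```

View pics/z4.png

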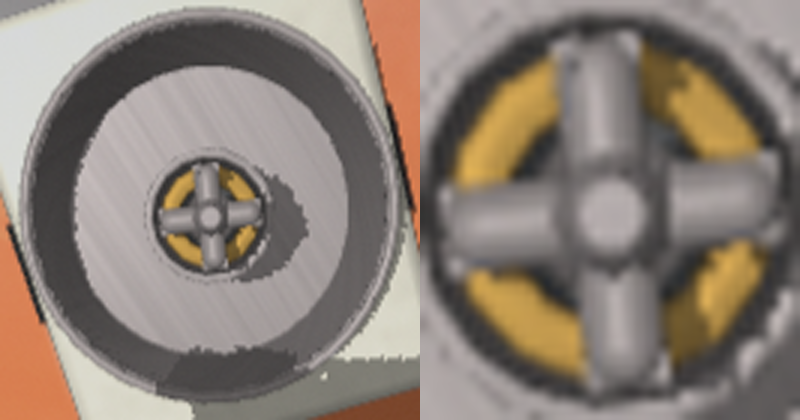

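```bash
python3 - <<'E'
from h import *
p=ctrl.camera_params("wrist")
f=lambda x,y,z:ray("wrist",234+(x-420)/10,88+y/10,z,p)
print("tip",f(612,215,.15))
E=[f(*q,.138) for q in((603,40),(620,375),(450,217),(777,192))];print(np.mean(E,0))
for a,b in((0,1),(2,3)):
    d=E[a]-E[b];print(np.linalg.norm(d),np.degrees(np.arctan2(d[1],d[0]))%90)
s=ctrl.get_state();Rt=R.from_rotvec(s["tool_rot"]).as_matrix();print(s["position"],s["tool_rot"])
for t in([.5705,-.0353,.12],): print(Rt.T@(np.array(t)-s["position"])*1e3)
# carousel: bar top centre ~ (35,91) at z .086, sleeves (z .034): tops
for q in((60,56),(94,101),(57,127)): print(ray("wrist",*q,.034,p))
for q in((35,89),): print(ray("wrist",*q,.086,p))
E
```

```text
tip [ 0.57223491 -0.03538913  0.15      ]
[ 0.57164229 -0.03512478  0.138     ]
0.030577368523546762 77.36802170312095
0.03100794544515333 78.46653210701473
[ 0.6420744  -0.05615444  0.25424102] [-4.29315228e-01 -3.10957003e+00  1.18957443e-03]
[ 74.2253442    0.82773399 134.41862212]
[ 0.4462389  -0.24859706  0.034     ]
[ 0.50691409 -0.23020556  0.034     ]
[ 0.52393952 -0.29112879  0.034     ]
[ 0.48621107 -0.26128176  0.086     ]
```

```bash
python3 -m creep '[[[0.44,40,0,0,0,0,0],[0.44,73,1,0,0,0,0],[0.44,73,1,40,0,0,0],[0.44,73,1,80,0,0,0],[0.44,73,1,130,0,0,0]]]';python3 -m creep '[[[0.44,0,0,6,0,0,0],[0.44,0,0,12,0,0,0],[0.44,0,0,15,0,0,0],[0.44,0,0,15,0,0,0]]]'
```

```text
time: 9.85
position: [0.5732, -0.0344, 0.1268]
tool_rot: [0.426, 3.107, 0.004]
ft_force: [0.2, 0.7, -0.0]
grip_width: 0.474
time: 10.25
position: [0.5742, -0.0352, 0.1126]
tool_rot: [0.428, 3.109, 0.001]
ft_force: [0.5, 0.2, -0.2]
grip_width: 0.443
```

```bash
python3 -m creep '[[[0.44,0,0,3,0,0,0],[0.44,0,0,6,0,0,0],[0.44,0,0,6,0,0,0]]]';python3 -m creep '[[[0.44,0,0,3,0,0,0],[0.44,0,0,6,0,0,0],[0.44,0,0,6,0,0,0]]]'
```

```text
time: 10.55
position: [0.574, -0.0353, 0.1064]
tool_rot: [0.428, 3.11, 0.001]
ft_force: [-1.1, -0.1, 6.9]
grip_width: 0.44
time: 10.85
position: [0.5744, -0.0353, 0.1059]
tool_rot: [0.429, 3.109, 0.005]
ft_force: [-14.5, 1.2, 38.3]
grip_width: 0.44
```

Firm contact exactly at 0.106 m: the bowl is fully seated. Off to the carousel.

```bash
python3 -m creep '[[[0.44,0,0,-40,0,0,0],[0.44,0,0,-85,0,0,0],[0.44,0,0,-130,0,0,0],[0.44,0,0,-155,0,0,0]]]';python3 -m creep '[[[0.5,5,-48,0,0,0,0.05],[0.5,9,-96,0,0,0,0.1],[0.5,14,-144,0,0,0,0.16],[0.5,18,-192,0,0,0,0.2],[0.5,23,-240,0,0,0,0.229]]]';python3 -m creep '[[[0.5,2,-10,0,0,0,0],[0.5,2,-10,0,0,0,0],[0.5,2,-10,0,0,0,0]]]'; python3 - <<'E'
from h import *
s=ctrl.get_state();print(s["position"],s["tool_rot"])
p=ctrl.camera_params("wrist");im=ctrl.get_image("wrist")[:,:,::-1];cv2.imwrite("pics/w5.png",im)
print(proj("wrist",[.485,-.27,.086],p),proj("wrist",[.485,-.27,.034],p))
cv2.imwrite("pics/z5.png",cv2.resize(im[90:240,160:340],None,fx=4,fy=4,interpolation=2))
E
```

```text
time: 11.25
position: [0.5744, -0.0355, 0.2583]
tool_rot: [0.428, 3.106, 0.002]
ft_force: [0.3, -0.3, 0.0]
grip_width: 0.443
time: 11.75
position: [0.4851, -0.2618, 0.2541]
tool_rot: [0.783, 3.041, 0.001]
ft_force: [1.8, -0.9, -0.1]
grip_width: 0.498
time: 12.05
position: [0.4802, -0.2663, 0.2536]
tool_rot: [0.779, 3.043, 0.002]
ft_force: [-0.8, 0.2, -0.2]
grip_width: 0.501
[ 0.48015794 -0.26626428  0.25361225] [7.78696583e-01 3.04309415e+00 2.05634821e-03]
[250.76533121 177.17941024] [250.81153126 168.17128962]
```

View pics/z5.png

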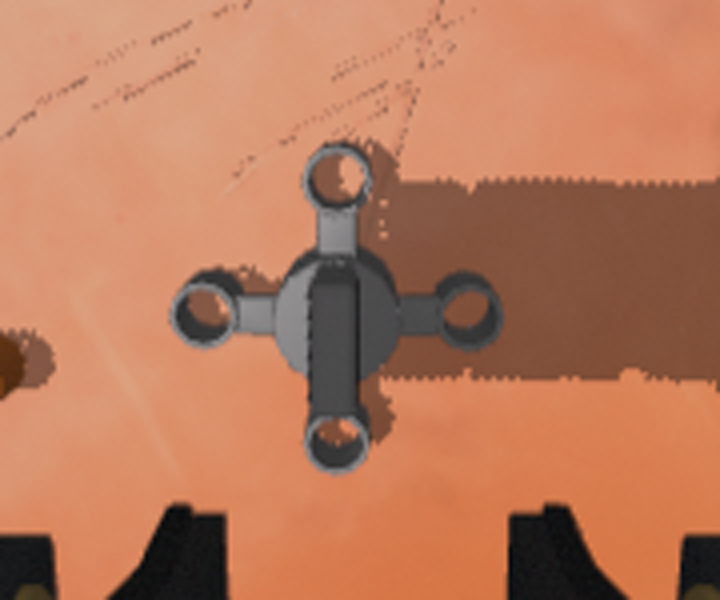

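Carousel: sleeves aligned with image axes (within 0.5°), sleeve centre px ≈(244.4,168), bar top centre ≈(243.6,176).

```bash
python3 - <<'E'
from h import *
s=ctrl.get_state();Rt=R.from_rotvec(s["tool_rot"]).as_matrix()
for u,v,z in((244.4,168,.034),(243.6,175.5,.086)):
    g=ray("wrist",u,v,z);print(g,Rt.T@(np.array([g[0],g[1],.047])-s["position"])*1e3)
print(np.degrees(np.arctan2(Rt[1,1],Rt[0,1])))
E
```

```text
[ 0.48084228 -0.27696158  0.034     ] [ -5.7222682  -10.0304555  206.47084067]
[ 0.47937145 -0.27586481  0.086     ] [ -3.90581392  -9.77209389 206.47127268]
61.383905830656836
```

```bash
python3 -m creep '[[[0.5,-5,-10,40,0,0,0],[0.5,-5,-10,85,0,0,0],[0.5,-5,-10,130,0,0,0],[0.5,-5,-10,175,0,0,0],[0.5,-5,-10,206,0,0,0]]]' 50;python3 -m creep '[[[0.5,0,0,0,0,0,0],[0.5,0,0,0,0,0,0],[0,0,0,0,0,0,0],[0,0,0,0,0,0,0],[0,0,0,0,0,0,0]]]' 50;python3 -m creep '[[[0,0,0,0,0,0,0],[0,0,0,0,0,0,0]]]'
```

```text
time: 12.6
position: [0.4787, -0.2756, 0.0442]
tool_rot: [-0.774, -3.041, -0.002]
ft_force: [0.1, 0.5, 4.3]
grip_width: 0.499
time: 13.1
position: [0.4794, -0.2788, 0.0483]
tool_rot: [0.78, 3.042, 0.001]
ft_force: [0.5, -0.3, -2.8]
grip_width: 0.466
time: 13.3
position: [0.479, -0.279, 0.0478]
tool_rot: [0.781, 3.042, 0.0]
ft_force: [0.4, 0.1, -3.2]
grip_width: 0.459
```

```bash
python3 -m creep '[[[0,0,0,0,0,0,0],[0,0,0,0,0,0,0],[0,0,0,0,0,0,0]]]';python3 - <<'E'
from h import *
im=ctrl.get_image("wrist")[:,:,::-1];im2=ctrl.get_image("scene")[:,:,::-1]
a=np.zeros((590,800,3),np.uint8);a[:400,:600]=cv2.resize(im[100:300,100:400],(600,400))
cx,cy=proj("scene",[.48,-.277,.03]).astype(int);q=im2[cy-60:cy+30,cx-50:cx+50];a[405:585,:200]=cv2.resize(q,(200,180));
cv2.imwrite("pics/c6.png",a)
E
```

```text
time: 13.6
position: [0.4788, -0.279, 0.0475]
tool_rot: [-0.782, -3.043, -0.0]
ft_force: [-0.2, 0.7, -2.1]
grip_width: 0.464
```

View pics/c6.png

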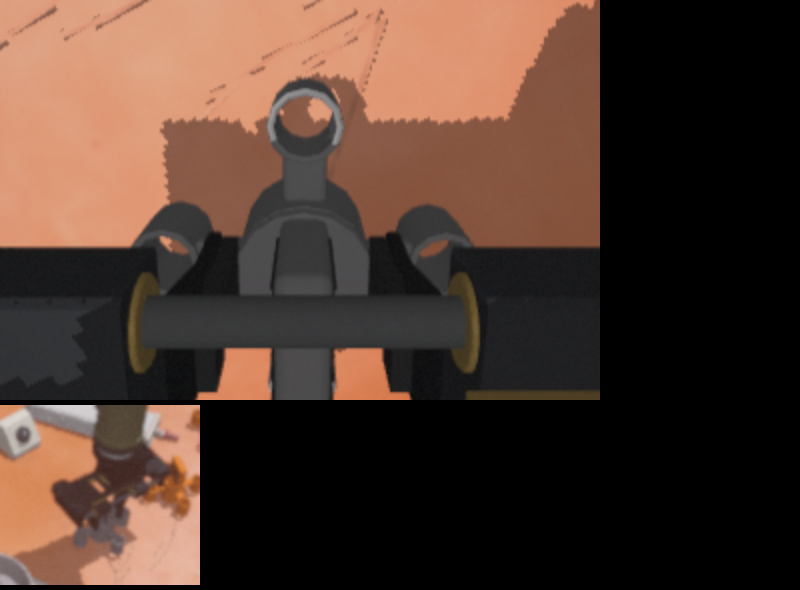

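The fingers have stopped on the hub's shoulder, not the bar. Opening, rising 9 mm, and gripping again.

```bash
python3 -m creep '[[[0.6,0,0,0,0,0,0],[0.6,0,0,0,0,0,0],[0.6,0,0,-9,0,0,0],[0.6,0,0,-9,0,0,0]]]' 50;python3 -m creep '[[[0,0,0,0,0,0,0],[0,0,0,0,0,0,0],[0,0,0,0,0,0,0],[0,0,0,0,0,0,0],[0,0,0,0,0,0,0]]]' 50
```

```text
time: 14.1
position: [0.4801, -0.2798, 0.0583]
tool_rot: [0.781, 3.04, -0.0]
ft_force: [0.0, -0.4, -0.0]
grip_width: 0.591
time: 14.6
position: [0.4788, -0.2789, 0.0564]
tool_rot: [-0.781, -3.043, -0.0]
ft_force: [-0.7, -1.0, -0.1]
grip_width: 0.229
```

```bash
python3 -m creep '[[[0,0,0,0,0,0,0],[0,0,0,0,0,0,0],[0,0,0,0,0,0,0]]]' 50;python3 - <<'E'
from h import *
s=ctrl.get_state();Rt=R.from_rotvec(s["tool_rot"]).as_matrix();print(s["position"])
print(np.degrees(np.arctan2(Rt[1,1],Rt[0,1])), proj("wrist",[.4803,-.277,.034]))
im=ctrl.get_image("wrist")[:,:,::-1];cv2.imwrite("pics/w7.png",im)
E
```

```text
time: 14.9
position: [0.4788, -0.2789, 0.0564]
tool_rot: [-0.781, -3.043, -0.0]
ft_force: [0.4, -1.1, -0.9]
grip_width: 0.159
[ 0.47875552 -0.2789045   0.05641661]
61.191640908700805 [255.32952792 218.87029081]
```

Bar held (0.159 × 87 ≈ 13.8 mm). Lifting, turning to the spline angle and stopping behind the spindle for a measurement.

```bash
python3 -m creep '[[[0,0,0,-20,0,0,0],[0,0,0,-60,0,0,0],[0,0,0,-105,0,0,0],[0,0,0,-150,0,0,0],[0,0,0,-200,0,0,0]]]' 60;python3 -m creep '[[[0,-9,30,0,0,0,0],[0,-17,70,0,0,0,0],[0,-26,115,0,0,0,0],[0,-35,155,0,0,0,0],[0,-44,195,0,0,0,0]]]';python3 -m creep '[[[0,-9,40,0,0,0,-0.1],[0,-17,80,0,0,0,-0.2],[0,-26,116,0,0,0,-0.295],[0,-26,116,0,0,0,-0.295],[0,-26,116,0,0,0,-0.295]]]'
python3 - <<'E'
from h import *
s=ctrl.get_state();Rt=R.from_rotvec(s["tool_rot"]).as_matrix();print(s["position"],np.degrees(np.arctan2(Rt[1,1],Rt[0,1])),s["grip_width"])
p=ctrl.camera_params("wrist");im=ctrl.get_image("wrist")[:,:,::-1];cv2.imwrite("pics/w8.png",im)
print(proj("wrist",[.572,-.0353,.15],p),proj("wrist",[.572,-.0353,.124],p))
g=cv2.cvtColor(im,cv2.COLOR_BGR2HSV);m=((g[:,:,0]>15)&(g[:,:,0]<32)&(g[:,:,1]>110)).astype(np.uint8);m[160:]=0
k=cv2.connectedComponentsWithStats(m);print(k[2][1:][k[2][1:,4]>8])
pt=np.argwhere(m)[:,::-1].astype(np.float32);q=proj("wrist",[.572,-.0353,.124],p)
pt=pt[np.linalg.norm(pt-q,axis=1)<30];e=cv2.fitEllipse(cv2.convexHull(pt));print(len(pt),e,ray("wrist",*e[0],.124,p))
E
```

```text
time: 15.45
position: [0.4777, -0.2785, 0.2571]
tool_rot: [-0.781, -3.04, -0.001]
ft_force: [0.7, -0.2, -2.8]
grip_width: 0.151
time: 15.95
position: [0.6118, -0.1276, 0.2557]
tool_rot: [-0.781, -3.042, -0.0]
ft_force: [1.1, -1.1, -3.3]
grip_width: 0.156
time: 16.45
position: [0.6898, -0.0391, 0.2547]
tool_rot: [-0.323, -3.122, 0.002]
ft_force: [-1.3, -0.6, -2.1]
grip_width: 0.157
[ 0.68975429 -0.03912047  0.25472132] 78.18580398800506 0.1569977796902795
[228.580324    57.89776392] [230.75314821  62.55173396]
[[215  47   9  10  54]
 [234  46  11   9  65]
 [235  67  12  13  85]
 [215  68  11  12  79]]
283 ((230.09864807128906, 62.797183990478516), (33.69275665283203, 35.772315979003906), 172.3321533203125) [ 0.57208261 -0.03596053  0.124     ]
```

```bash
python3 -m creep '[[[0,40,-7,0,0,0,0],[0,80,-14,0,0,0,0],[0,116,-21,0,0,0,0],[0,116,-21,20,0,0,0],[0,116,-21,39,0,0,0]]]';python3 -m creep '[[[0,0,0,0,0,0,0],[0,0,0,0,0,0,0],[0,0,0,0,0,0,0]]]'
python3 - <<'E'
from h import *
s=ctrl.get_state();print(s["position"],s["ft_force"])
im=ctrl.get_image("wrist")[:,:,::-1];im2=ctrl.get_image("scene")[:,:,::-1];im3=ctrl.get_image("top")[:,:,::-1]
a=np.zeros((590,800,3),np.uint8);a[:330,:400]=cv2.resize(im[85:250,150:350],None,fx=2,fy=2)
a[:400,400:800]=cv2.resize(im2[170:270,190:290],(400,400),interpolation=2)
a[335:585,:300]=cv2.resize(im3[165:215,200:260],(300,250),interpolation=2)
cv2.imwrite("pics/c9.png",a)
for c in ([.572,-.0356,.15],): print((proj("scene",c)-[190,170])*4+[400,0])
f=s["position"]-[0,0,.0565];print((proj("scene",f)-[190,170])*4+[400,0])
E
```

```text
time: 17.0
position: [0.5708, -0.0388, 0.2185]
tool_rot: [0.331, 3.121, 0.003]
ft_force: [0.7, 0.3, -3.0]
grip_width: 0.157
time: 17.3
position: [0.5727, -0.0377, 0.2188]
tool_rot: [0.328, 3.123, 0.0]
ft_force: [-0.8, 0.4, -1.9]
grip_width: 0.155
[ 0.57270327 -0.03768738  0.21876577] [-0.8105338   0.350842   -1.89227401]
[585.53862368 207.13922518]
[585.80582741 194.79718441]
```

View pics/c9.png

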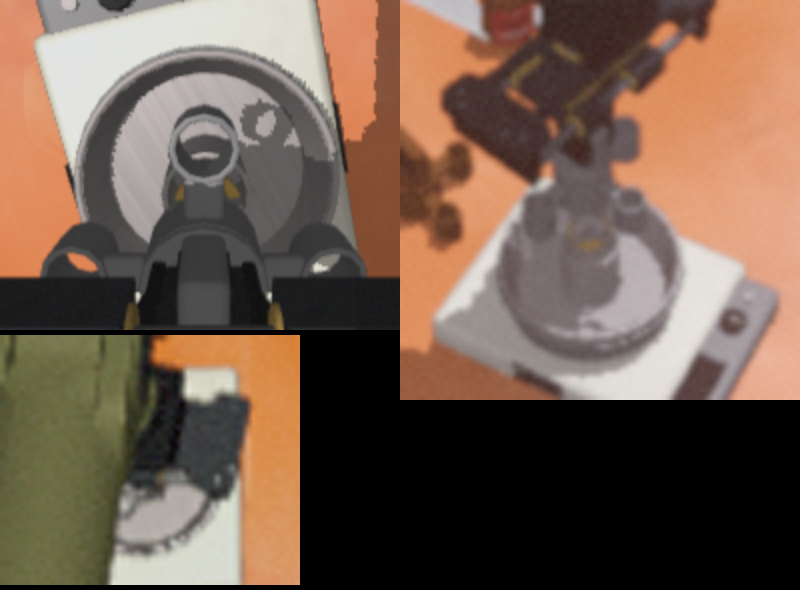

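Last allowed view (12): wrist crop shows the collar (yellow at u≈181 and 231) symmetric about the carousel's front arm, foot just above the tip. Lowering with force feedback.

```bash
python3 -m creep '[[[0,0,2,6,0,0,0],[0,0,2,12,0,0,0],[0,0,2,12,0,0,0]]]';python3 -m creep '[[[0,0,0,4,0,0,0],[0,0,0,8,0,0,0],[0,0,0,8,0,0,0]]]'
```

```text
time: 17.75
position: [0.5718, -0.0346, 0.2041]
tool_rot: [-0.325, -3.122, 0.001]
ft_force: [-0.5, 0.3, -3.1]
grip_width: 0.155
time: 18.05
position: [0.5727, -0.0354, 0.1981]
tool_rot: [0.326, 3.124, -0.0]
ft_force: [-0.8, -2.0, 1.7]
grip_width: 0.157
```

```bash
python3 -m creep '[[[0,0,0,2,0,0,0],[0,0,0,4,0,0,0],[0,0,0,4,0,0,0]]]'
```

```text
time: 18.35
position: [0.5732, -0.0355, 0.1976]
tool_rot: [0.326, 3.122, 0.002]
ft_force: [-6.7, -1.2, 17.1]
grip_width: 0.153
```

```bash
python3 -m creep '[[[0,2,0,-2,0,0,0],[0,2,0,-2,0,0,0],[0,2,0,0,0,0,0],[0,2,0,0,0,0,0]]]'
```

```text
time: 18.75
position: [0.5718, -0.0351, 0.1969]
tool_rot: [0.326, 3.121, 0.001]
ft_force: [-3.9, -1.2, 15.9]
grip_width: 0.158
```

Now turn gently under light load, both ways.

```bash
python3 -m creep '[[[0,1,0,0,0,0,0.04],[0,1,0,0,0,0,0.08],[0,1,0,0,0,0,0.08]]]';python3 - <<'E'
from bench import ctrl
print(ctrl.get_state()["torque"])
E
python3 -m creep '[[[0,0,0,0,0,0,-0.08],[0,0,0,0,0,0,-0.16],[0,0,0,0,0,0,-0.16]]]';python3 - <<'E'
from bench import ctrl
print(ctrl.get_state()["torque"])
E
```

```text
time: 19.05
position: [0.5709, -0.035, 0.1968]
tool_rot: [0.452, 3.105, 0.001]
ft_force: [-3.0, -2.2, 14.5]
grip_width: 0.156
[-0.29968592  1.031748   -0.00850099]
time: 19.35
position: [0.569, -0.0341, 0.1929]
tool_rot: [-0.2, -3.134, -0.0]
ft_force: [-1.3, -0.2, -1.5]
grip_width: 0.156
[-0.0169798   0.33051535 -0.0524735 ]
```

It dropped in (z 0.193, force gone). Continuing down.

```bash
python3 -m creep '[[[0,0,0,3,0,0,0],[0,0,0,6,0,0,0],[0,0,0,6,0,0,0]]]';python3 - <<'E'
from bench import ctrl
print(ctrl.get_state()["torque"])
E
```

```text
time: 19.65
position: [0.569, -0.0341, 0.1862]
tool_rot: [-0.202, -3.133, 0.0]
ft_force: [-0.9, -0.7, -4.3]
grip_width: 0.153
[-0.07035543  0.45035962 -0.04077112]
```

```bash
python3 -m creep '[[[0,0,0,3,0,0,0],[0,0,0,6,0,0,0],[0,0,0,9,0,0,0],[0,0,0,9,0,0,0]]]';python3 -m creep '[[[0,0,0,3,0,0,0],[0,0,0,6,0,0,0],[0,0,0,6,0,0,0]]]'
```

```text
time: 20.05
position: [0.5691, -0.0342, 0.1786]
tool_rot: [-0.201, -3.134, -0.0]
ft_force: [-4.4, -0.5, 0.7]
grip_width: 0.153
time: 20.35
position: [0.5692, -0.0342, 0.1735]
tool_rot: [-0.201, -3.134, -0.001]
ft_force: [-7.5, 0.4, 6.0]
grip_width: 0.158
```

```bash
python3 -m creep '[[[0,1,0,1,0,0,0],[0,2,0,2,0,0,0],[0,2,0,3,0,0,0],[0,2,0,3,0,0,0]]]';python3 -m creep '[[[0,0,0,1,0,0,0],[0,0,0,2,0,0,0],[0,0,0,3,0,0,0],[0,0,0,3,0,0,0]]]'
```

```text
time: 20.75
position: [0.5689, -0.0342, 0.1723]
tool_rot: [0.201, 3.132, 0.001]
ft_force: [-5.6, -0.7, 11.0]
grip_width: 0.152
time: 21.15
position: [0.5692, -0.0342, 0.1722]
tool_rot: [0.201, 3.131, 0.003]
ft_force: [-10.5, 0.4, 25.3]
grip_width: 0.155
```

Position stands at 0.172 (home expected 0.1725) while force rose 11→25 N: it is on the stop. Holding and a quick numeric check that nothing else moved.

```bash
python3 -m creep '[[[0,1,0,0,0,0,0],[0,1,0,0,0,0,0],[0,1,0,0,0,0,0],[0,1,0,0,0,0,0],[0,1,0,0,0,0,0]]]';python3 -m creep '[[[0,0,0,0,0,0,0],[0,0,0,0,0,0,0],[0,0,0,0,0,0,0],[0,0,0,0,0,0,0],[0,0,0,0,0,0,0]]]'; python3 - <<'E'
from h import *
a=cv2.imread("pics/scene0.png").astype(int);b=ctrl.get_image("scene")[:,:,::-1].astype(int)
for n,(u,v) in dict(vialA=(150,290),vialB=(231,189),vialC=(119,239)).items():
    print(n,np.abs(a-b)[v-9:v+9,u-7:u+7].mean().round(1))
ctrl.close_job();s=ctrl.get_state();print(s["time"],s["position"],s["ft_force"])
E
```

```text
time: 21.65
position: [0.569, -0.0341, 0.1722]
tool_rot: [0.201, 3.129, 0.003]
ft_force: [-9.0, -0.2, 23.2]
grip_width: 0.155
time: 22.15
position: [0.569, -0.0342, 0.1722]
tool_rot: [0.201, 3.129, 0.003]
ft_force: [-8.8, 0.2, 23.7]
grip_width: 0.157
vialA 16.8
vialB 67.4
vialC 16.6
the job is handed in; nothing more can be done
the job is handed in; nothing more can be done
```

The bowl is nested in the well and released, and the carousel is on the spindle, held pressed down with the collar at its stop. I handed the job in at about 22 s, well inside the 64 s limit.

- **Bowl:** After letting go, I pressed on the chimney top with the fingertips. It gave firm contact at 0.106 m, which is its height when fully seated. That press reached 38 N, through the fingers only.
- **Carousel grasp:** The first grip caught the hub's shoulder instead of the bar. I opened the fingers, rose 9 mm and gripped the bar properly.
- **Carousel fit:** It first rested on the spline crests. A small turn of about 5° from my measured angle let it drop and mesh. At the end the tool held still at 0.1722 m (0.1725 expected at home) while the force rose from 11 to about 24 N. That puts the hub on the stop. A sideways force of about 9 N remained.
- **Vials (not confirmed):** I compared patches of the scene picture from before and after at the three small vials. Two changed little (about 17 grey levels). The third, at (231,189), changed a lot (67), which could be the arm or its shadow covering it. I had no views left to check, and I never moved the tool low near any vial.

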